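Lay the slide case down in the taped bay

ROBOT

A 6-joint arm with a two-finger parallel gripper is mounted at the origin on the work surface. World frame = base frame: x ahead of the robot, y to its left, z up, the work surface at z = 0. Lengths are in m, angles in rad, forces in N, time in s.
With the tool pointing down it reaches from about 0.375 to 0.975 m from the base axis. Payload 3.8 kg.
Tool frame: the origin (TCP) lies between the finger pads; the fingertips stand 11 mm ahead of it and the grasp point (between the pads) lies 8 mm behind it; x points along the fingers, z is the direction in which the jaws open and shut, and the axes are right-handed (so a half turn about x gives the same grasp; the last joint's range is limited). The gripper opens to 85 mm and grips with 20 to 120 N. Pads are 22 mm wide; open, the fingers measure 114 mm over their backs; the gripper's body (76 mm by 85 mm) begins 54 mm behind the grasp point. The pads swing forward as they close: fully open they stand 13 mm farther back than shut.
Start: joints at [1.095, 0.264, 1.604, -0, 1.274, -0.037], TCP at [0.287, 0.611, 0.242] pointing down, gripper open.
Joint ranges: [-2.63, 2.63], [-0.94, 2.18], [0.31, 2.57], [-1.31, 4.45], [0, 2.66], [-2.55, 2.55]. Speed limits (rad/s): [2.57, 2.57, 3.14, 3.14, 3.14, 3.14].

INTERFACE

Orientations are given as a rotation vector (axis times angle).
In Python, from workcell import bot gives the robot as it stands.
- The arm moves only by the tool step_arm, never from a script. Its argument "targets" is one flat list of numbers, 7 for each row, row after row: the shift along the tool's x, y, z in m, then the turn, a rotation vector about the tool's x, y, z in degrees, then the closure in counts, from 0 (fully open) to 255 (shut). A call has 1 to 20 rows; each row is the pose to reach, as a shift and turn from the pose commanded when the call began, along the tool's axes at that moment; what a row does not reach only later rows make up. A row lasts 1/8 s, in which the tool goes at most 62.5 mm and 10.7 degrees, less where a joint would pass 70% of its speed; a pose out of reach is approached as far as the arm can. A call with a gripper value outside its range is refused whole. The fingers move at their own pace and stop on an object; "squeeze" is the grip in N (left out, the last holds). Time passes only in rows, so rows that repeat a pose let the fingers close. It gives the time, the measured TCP pose, the force and the opening at its end, in the units of the state.
- bot.read_state(): the state, without advancing time (a new reading comes with each control period).
- bot.read_camera(name): name is "side" or "top"; returns a dict with "frame" (420x560x3 uint8, red, green, blue), "depth" (420x560 float32, m along the optical axis (not along the pixel's ray), 0 where there is no reading), "fx", "fy", "cx", "cy" (pixels), "rvec" (rotation vector, rad) and "tvec" (3), from world to camera coordinates, as OpenCV has them. Camera axes: x right, y down, z forward; pixel columns grow to the right and rows downward; lengths in m; the calibration is good to about 2 mm. A picture is of the moment at which its call begins.
- bot.finish_job(): hands the job in, once; it reports no verdict.
The state is a dict: "time": time; "q": joint angles; "joint_vel": joint speeds; "joint_torque": joint torques, N m; "tool_pos": TCP position; "tcp_rot": TCP orientation; "wrist_force": force on the tool from outside, world axes, zero at the start; "torque": the same for the moment, N m; "width": opening from 0.0 (shut) to 1.0 (fully open).
Only numpy, scipy, OpenCV 4.12 (cv2) and the standard library are available. Lean on these libraries where they do the work, as an engineer would, in place of code of your own. Each camera call takes 0.05 s, during which the arm holds its last target.

TASK

Make room at the microscope bench: push the small petri dish along the table out of the yellow-taped bay until it sits wholly on the round blue spot, then push the standing green slide case near its top so that it tips over and comes to lie flat, paper label up, inside the yellow tape outline. Only push with the fingers: do not lift or carry the dish or the case, and leave everything else, including the standing orange case, where it is.

Things in the scene. Friction and masses are not known exactly. Their poses are not given: they have to be found in the camera images.
- bay: Rectangular bay marked on the white table with flat yellow tape (no height, does not obstruct anything). Outside of the tape 220 x 150 mm, tape 10 mm wide. Origin at the bay's centre on the table; x runs along the long side, from the short side where the green case stands towards the far short side; y across; z up. It lies at different places and angles.
- dish_spot: Flat round blue spot on the table, 110 mm in diameter, no height; origin at its centre. It lies beside one or the other long side of the bay, its centre about 155 mm from the bay's long centre line.
- dish: Closed round petri dish, 60 mm in diameter, 14 mm high, about 60 g, grey rim and base and clear lid with a red and a yellow petal in it; starts inside the bay, in the half away from the green case. Origin at the centre of its underside. It slides on the table.
- green_case: Green slide case on end across the bay's near short side: 36 mm thick (x), 85 wide (y), 160 tall (z), 240 g, uniform. Origin: centre of its underside. Its x points into the bay, roughly along the bay's x; the -x face has a white label. Pushed along x, high on the label face, it pivots on its +x lower edge, falls by itself past 13 degrees, and then fills the 160 mm ahead of that edge, within the bay
- green_foot_l (a point): Corner of the green case's +x face (the face it falls on): lower end, its +y side.
- green_foot_r (a point): The same face's corner: lower end, -y side.
- green_top_l (a point): The same face's corner: upper end, +y side.
- green_top_r (a point): The same face's corner: upper end, -y side.
- orange_case: Orange slide case, standing, 36 x 85 x 160 mm, same make as the green one; well to one side. Must stay standing. Origin at the centre of its underside.
- cone: Brown pine cone standing on the table, 50 mm in diameter, 50 mm high, beside the bay on the side opposite to the blue spot. Origin at the centre of its underside.
- dropper: Amber dropper bottle, 36 mm in diameter, 85 mm high, to one side. Origin at the centre of its underside.
- jar: Green glass jar with white lid, 60 mm in diameter, 75 mm high, to the right of the bay. Origin at the centre of its underside.
- forceps: Steel forceps lying to the left of the bay, 120 mm long along x, 7 mm high. Origin on the table under the middle.
There are look-alikes about, which are no part of the job. Several things have the shape of the orange_case; the one meant has the colours described above.

How it is judged:
By the outcome, as a careful person would: the job done as asked, in the order asked, and still so for the second after the job is handed in, with the robot touching nothing.
It also fails if it takes over 54 s, if anything falls off the work surface, if the arm or the gripper's body presses on something with over 40 N, if the wrist force passes 120 N, or if a joint passes its speed limit or range.

## Working session

There is one attempt and no reset: what is moved stays moved. The work goes in short steps, Python scripts to look and compute and a tool call to move; the robot and the scene stay as the last step left them, time stands still between calls to the robot, and variables do not carry over. Pictures are saved under pics/ and viewed, and the job is handed in when it is done.

Besides the shell and the picture viewer there is one more tool, called as name(argument=value, ...), one argument or row to a line, values as JSON. step_arm: Moves the arm, as the interface text tells. Its arguments: {"type":"object","properties":{"targets":{"type":"array","items":{"type":"number"}},"squeeze":{"type":"number"}},"required":["targets"]}

```bash
mkdir -p pics; ls
python3 - <<'E'
from workcell import bot
import cv2,numpy as np
for n in("top","side"):
    c=bot.read_camera(n); np.savez(f"{n}0.npz",**c)
    cv2.imwrite(f"pics/{n}0.png",cv2.resize(c["frame"][:,:,::-1],(784,588),interpolation=cv2.INTER_CUBIC))
    print(n,c["fx"],c["fy"],c["cx"],c["cy"],c["rvec"],c["tvec"])
s=bot.read_state();print(s)
E
```

```text
pics
top 405.6289364413759 405.6289364413759 281.5962495705039 216.25678232274174 [ 2.15142287 -2.14022199  0.13495084] [-0.00604902  0.59323079  1.10204496]
side 502.1559874566746 502.1559874566746 280.7247922554387 205.6969737871174 [ 0.59495632 -2.76532327  1.02188936] [0.52632479 0.27424665 1.1017998 ]
{'time': 0.1, 'q': array([ 1.09511526e+00,  2.64686533e-01,  1.60526092e+00,  5.99772281e-06,
        1.27371733e+00, -3.68832422e-02]), 'joint_vel': array([-3.92112520e-05, -1.33530912e-03, -3.88805651e-03,  1.48139058e-03,
       -6.72612250e-04, -1.09370255e-04]), 'joint_torque': array([ 4.36304199e-04, -5.16707897e+01, -3.68592668e+01, -7.30875081e-05,
        6.29847680e-03, -2.73055988e-06]), 'tool_pos': array([0.28646459, 0.61047533, 0.24106796]), 'tcp_rot': array([-0.88128491,  1.38723918,  0.8795758 ]), 'wrist_force': array([ 0.75342378, -0.17825195, -0.86286466]), 'torque': array([-0.03891756,  0.0110564 , -0.00577898]), 'width': 1.0076232694518477}
```

View pics/top0.png

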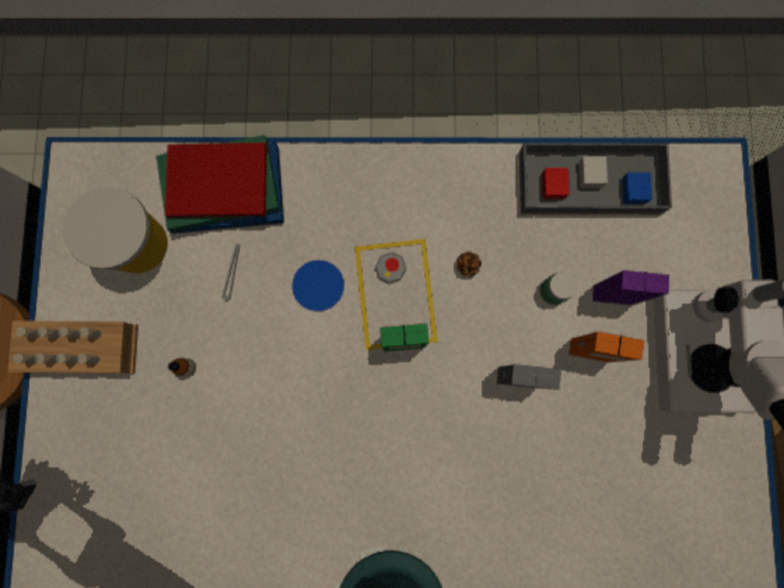

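View pics/side0.png

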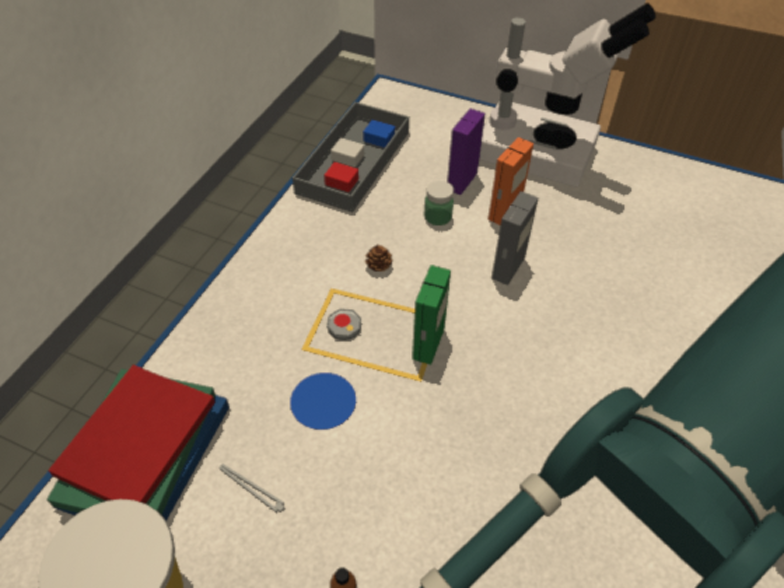

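Top view: the bay is at (395,295), dish (390,267), spot (318,285), green case (404,337). Look-alikes for the cases are orange (608,347), grey (529,377) and purple (630,287). The only upright green slide case is at (404,337). The jar at (555,290) is also green, but round. Next I'll measure and take a close crop.

```bash
cat > h.py <<'E'
import numpy as np,cv2
def RT(c): return cv2.Rodrigues(np.array(c["rvec"],float))[0],np.array(c["tvec"],float)
def ray(c,u,v,z=0.):
    R,t=RT(c); d=R.T@np.array([(u-c["cx"])/c["fx"],(v-c["cy"])/c["fy"],1]); o=-R.T@t
    return o+d*(z-o[2])/d[2]
def cloud(c):
    D=np.array(c["depth"]);v,u=np.mgrid[:D.shape[0],:D.shape[1]]
    P=np.stack([(u-c["cx"])/c["fx"]*D,(v-c["cy"])/c["fy"]*D,D],-1)
    R,t=RT(c); return (P-t)@R
def proj(c,p):
    K=np.array([[c["fx"],0,c["cx"]],[0,c["fy"],c["cy"]],[0,0,1.]])
    return cv2.projectPoints(np.atleast_2d(np.array(p,float)),np.array(c["rvec"],float),np.array(c["tvec"],float),K,None)[0][:,0]
def crop(c,u0,v0,u1,v1,k,fn):
    cv2.imwrite(fn,cv2.resize(c["frame"][v0:v1,u0:u1,::-1],None,fx=k,fy=k,interpolation=cv2.INTER_CUBIC))
def measure(c,name):
    H=cv2.cvtColor(np.ascontiguousarray(c["frame"]),cv2.COLOR_RGB2HSV);P=cloud(c);ok=np.array(c["depth"])>0
    h,s,v=[H[...,i].astype(int) for i in range(3)]
    roi=(P[...,0]>.35)&(P[...,0]<.95)&(abs(P[...,1])<.35)&ok
    def blob(m):
        n,l,st,ce=cv2.connectedComponentsWithStats((m&roi).astype(np.uint8));i=1+np.argmax(st[1:,4]);return l==i
    b=blob((h>100)&(h<125)&(s>150)); (cx,cy),_,_=cv2.fitEllipse(max(cv2.findContours(b.astype(np.uint8),0,1)[0],key=len)); print(name,"spot",ray(c,cx,cy).round(4))
    y=(h>18)&(h<30)&(s>130)&(v>130)&roi&(P[...,2]<.008)
    vv,uu=np.nonzero(y);W=np.array([ray(c,a,bb)[:2] for a,bb in zip(uu,vv)])
    if len(W): print(name,"yellow rect",cv2.minAreaRect(W.astype(np.float32)*1000),len(W))
    g=blob((h>50)&(h<75)&(s>120)&(P[...,2]>-.01)); Q=P[g]
    zt=np.percentile(Q[:,2],97);T=Q[Q[:,2]>zt-.006]
    print(name,"green ztop",zt,"rect",cv2.minAreaRect(T[:,:2].astype(np.float32)*1000), len(T), "all z",np.percentile(Q[:,2],[1,50]))
    return P,(h,s,v)
E
python3 - <<'E'
from h import *
for n in("top","side"):
    c=dict(np.load(n+"0.npz")); c={k:(x if x.ndim else float(x)) for k,x in c.items()}
    measure(c,n)
    if n=="top": crop(c,205,160,325,260,6.5,"pics/topc.png")
    else: crop(c,195,180,335,320,4.2,"pics/sidec.png")
E
```

```text
top spot [0.6358 0.1585 0.    ]
top yellow rect ((619.3543701171875, -4.2247772216796875), (219.07754516601562, 149.875), 6.759688377380371) 613
top green ztop 0.1628621803641938 rect ((518.6271362304688, -21.324844360351562), (34.618492126464844, 82.62730407714844), 5.374863624572754) 415 all z [0.12286733 0.15925754]
side spot [0.6315 0.1632 0.    ]
side yellow rect ((616.5083618164062, -0.293060302734375), (216.40953063964844, 148.07028198242188), 6.9452223777771) 551
side green ztop 0.1595583754444109 rect ((515.6270751953125, -16.9368896484375), (33.084312438964844, 82.91893768310547), 5.1938862800598145) 403 all z [0.00577618 0.13778667]
```

```bash
ls pics
```

```text
side0.png
sidec.png
top0.png
topc.png
```

View pics/topc.png

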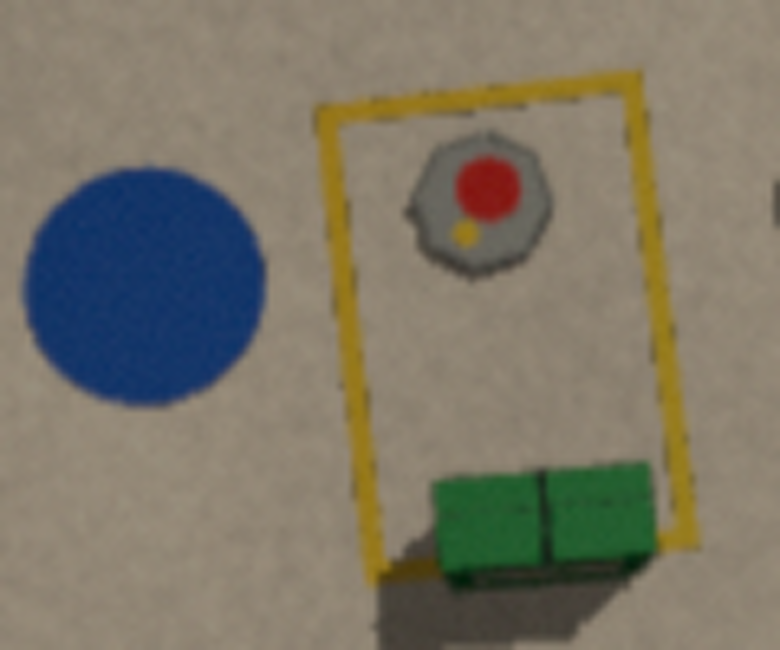

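View pics/sidec.png

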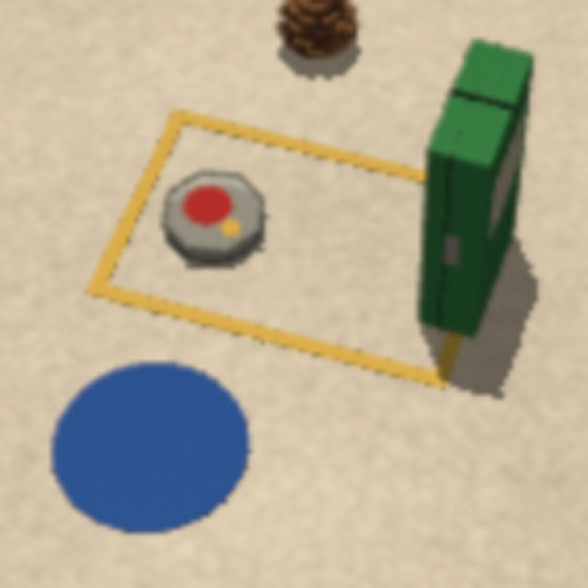

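The close crop confirms the standing green case, with its label towards the robot. The dish is centred at crop (482,203) and the spot at (145,286). The bay's near tape runs under the case. Next I'll work out the dish and cone positions and the tool axes.

Run:
```python
from h import *
from workcell import bot
L=lambda n:{k:(x if x.ndim else float(x)) for k,x in dict(np.load(n+"0.npz")).items()}
t=L("top");s=L("side")
print("dish top",ray(t,205+482/6.5,160+203/6.5,.014),"side",ray(s,195+214/4.2,180+212/4.2,.014))
for n,c in(("top",t),("side",s)):
    P=cloud(c)
    m=(P[...,2]>.009)&(P[...,2]<.02)&(abs(P[...,0]-.675)<.05)&(abs(P[...,1])<.06)
    print(n,"dish depth",[cv2.minEnclosingCircle(P[m][:,:2].astype(np.float32)*1000)],m.sum(), np.median(P[m],0))
    m=(P[...,2]>.02)&(P[...,2]<.07)&(abs(P[...,0]-.675)<.08)&(P[...,1]<-.08)&(P[...,1]>-.2)
    print(n,"cone",cv2.minEnclosingCircle(P[m][:,:2].astype(np.float32)*1000),m.sum())
    m=(abs(P[...,2])<.05)&(abs(P[...,0]-.65)<.05)&(P[...,1]>.2)&(P[...,1]<.25)
    print("table z",np.median(P[m][:,2]))
S=bot.read_state();print(cv2.Rodrigues(S["tcp_rot"])[0].round(4))
```

```text
dish top [0.67029105 0.00487905 0.014     ] side [0.666665   0.01146949 0.014     ]
top dish depth [((672.716064453125, 6.515817642211914), 31.557205200195312)] 341 [0.6713213  0.00546099 0.01355049]
top cone ((678.2958374023438, -154.62342834472656), 25.92115592956543) 227
table z -0.00011697138835898668
side dish depth [((671.328369140625, 8.133782386779785), 33.329376220703125)] 316 [0.66991537 0.00976866 0.01138158]
side cone ((676.8252563476562, -151.46725463867188), 25.376890182495117) 207
table z -0.0021197887524035943
[[-1.000e-03 -9.053e-01  4.249e-01]
 [-1.800e-03  4.249e-01  9.053e-01]
 [-1.000e+00  1.000e-04 -2.100e-03]]
```

step_arm(
  targets=[0,-0.639,-0.43,52,0,0,150,0,-0.639,-0.43,52,0,0,150,0,-0.639,-0.43,52,0,0,150,0,-0.639,-0.43,52,0,0,150,0,-0.639,-0.43,52,0,0,150,0,-0.639,-0.43,52,0,0,150,0,-0.639,-0.43,52,0,0,150,0,-0.639,-0.43,52,0,0,150,0,-0.639,-0.43,52,0,0,150,0,-0.639,-0.43,52,0,0,150,0,-0.639,-0.43,52,0,0,150,0,-0.639,-0.43,52,0,0,150,0,-0.639,-0.43,52,0,0,150,0,-0.639,-0.43,52,0,0,150,0,-0.639,-0.43,52,0,0,150,0,-0.639,-0.43,52,0,0,150],
)

```text
time: 2.1
tool_pos: [0.6819, -0.0478, 0.2424]
tcp_rot: [-0.177, 1.564, 0.178]
wrist_force: [0.8, -0.6, -0.0]
width: 0.41
```

step_arm(
  targets=[0.05,0,0,0,0,0,150,0.1,0,0,0,0,0,150,0.15,0,0,0,0,0,150,0.19,-0.002,0,0,0,0,150,0.2,-0.002,0,0,0,0,150,0.2,-0.002,0,0,0,0,150],
)

```text
time: 2.85
tool_pos: [0.6829, -0.0508, 0.0426]
tcp_rot: [-0.177, 1.564, 0.177]
wrist_force: [-0.3, -0.1, 0.2]
width: 0.41
```

Run:
```python
from h import *
from workcell import bot
S=bot.read_state();print(S["tool_pos"],S["wrist_force"],S["width"],cv2.Rodrigues(S["tcp_rot"])[0].round(3))
c=bot.read_camera("side"); crop(c,190,60,390,260,4,"pics/s1.png")
P=cloud(c)
m=(abs(P[...,0]-.682)<.06)&(abs(P[...,1]+.05)<.03)&(P[...,2]>.012)&(P[...,2]<.15)
Q=P[m]; print(np.sort(Q[:,2])[:10]); q=Q[Q[:,2]<.06]; print(q.min(0),q.max(0),len(q))
print("tcp px",proj(c,S["tool_pos"]))
```

```text
[ 0.68290706 -0.0507781   0.04260099] [-0.32963845 -0.09363559  0.20505176] 0.41021469867091176 [[-0.    -0.224  0.975]
 [ 0.     0.975  0.224]
 [-1.     0.    -0.   ]]
[0.02763938 0.0296003  0.03215843 0.03288452 0.03605942 0.03641235
 0.03644352 0.0365923  0.03662495 0.03738625]
[ 0.65028744 -0.05324689  0.02763938] [ 0.7107824  -0.03133137  0.05968897] 89
tcp px [[250.75764399 203.79505646]]
```

View pics/s1.png

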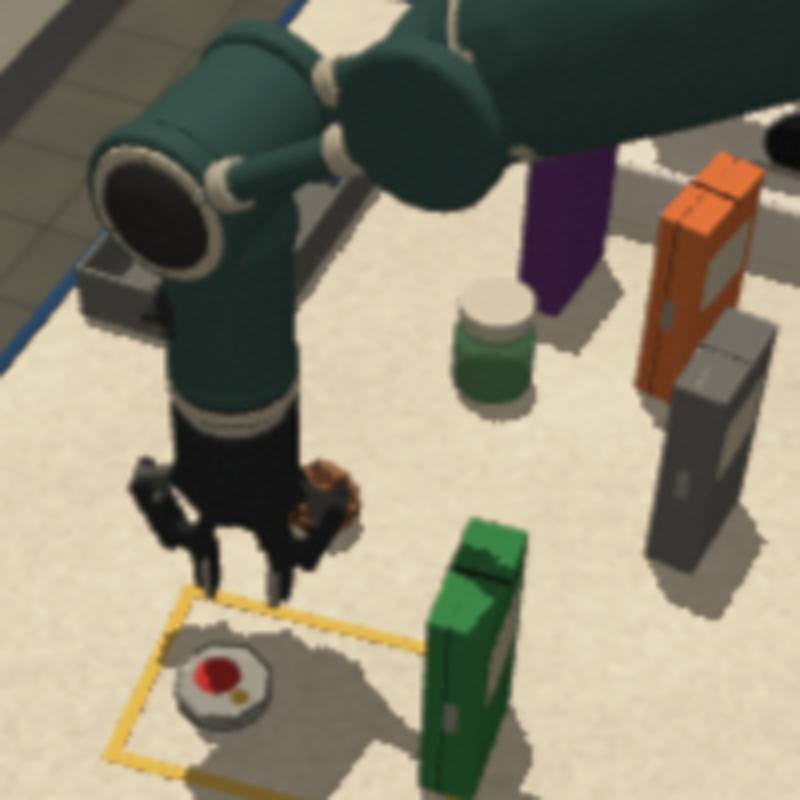

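step_arm(
  targets=[0.015,0,0,0,0,0,150,0.022,0,0,0,0,0,150,0.026,0,0,0,0,0,150,0.026,0,0,0,0,0,150],
)

```text
time: 3.4
tool_pos: [0.6826, -0.0517, 0.0158]
tcp_rot: [-0.176, 1.564, 0.176]
wrist_force: [-0.1, -0.1, -1.1]
width: 0.42
```

step_arm(
  targets=[0,0.01,0,0,0,0,150,0,0.02,0,0,0,0,150,0,0.03,0,0,0,0,150,0,0.04,0,0,0,0,150,0,0.05,0,0,0,0,150,0,0.06,0,0,0,0,150,0,0.07,0,0,0,0,150,0,0.08,0,0,0,0,150,0,0.088,0,0,0,0,150,0,0.092,0,0,0,0,150,0,0.092,0,0,0,0,150],
)

```text
time: 4.78
tool_pos: [0.6623, 0.0384, 0.0162]
tcp_rot: [-0.176, 1.564, 0.177]
wrist_force: [-0.5, -0.1, -1.3]
width: 0.413
```

Run:
```python
from h import *
from workcell import bot
S=bot.read_state();print(S["tool_pos"],S["wrist_force"],S["width"])
c=bot.read_camera("side"); crop(c,160,160,320,320,4,"pics/s2.png")
```

```text
[0.66233766 0.03837669 0.0161802 ] [-0.5178434  -0.13835353 -1.31252307] 0.41302157017641206
```

View pics/s2.png

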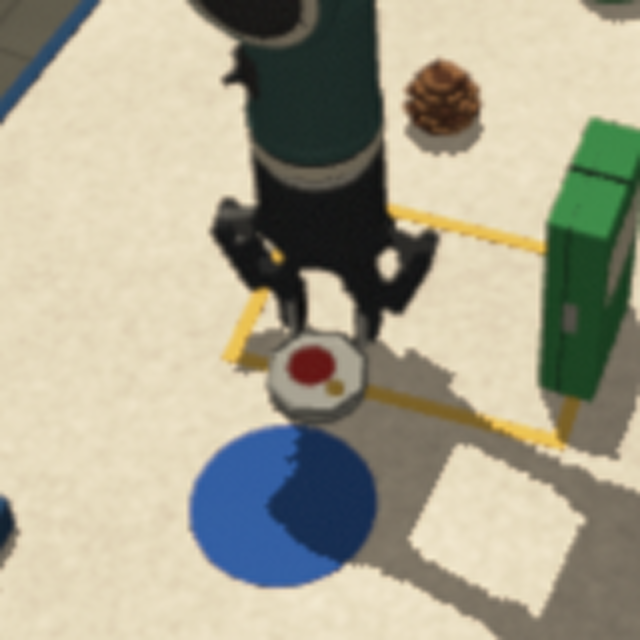

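The dish at crop (318,375) is centred between the fingers and heading for the spot at (284,506). I'll keep pushing.

step_arm(
  targets=[0,0.008,0,0,0,0,150,0,0.018,0,0,0,0,150,0,0.028,0,0,0,0,150,0,0.038,0,0,0,0,150,0,0.048,0,0,0,0,150,0,0.058,0,0,0,0,150,0,0.068,0,0,0,0,150,0,0.076,0,0,0,0,150,0,0.08,0,0,0,0,150,0,0.08,0,0,0,0,150],
)

```text
time: 6.08
tool_pos: [0.6447, 0.1163, 0.0163]
tcp_rot: [-0.176, 1.564, 0.177]
wrist_force: [0.1, -0.3, -0.2]
width: 0.412
```

Run:
```python
from h import *
from workcell import bot
S=bot.read_state();print(S["tool_pos"],S["wrist_force"],S["width"])
c=bot.read_camera("side"); crop(c,180,250,260,330,7,"pics/s3.png")
```

```text
[0.64467781 0.11633645 0.01630447] [ 0.13302667 -0.25846956 -0.16383288] 0.41189211860570174
```

View pics/s3.png

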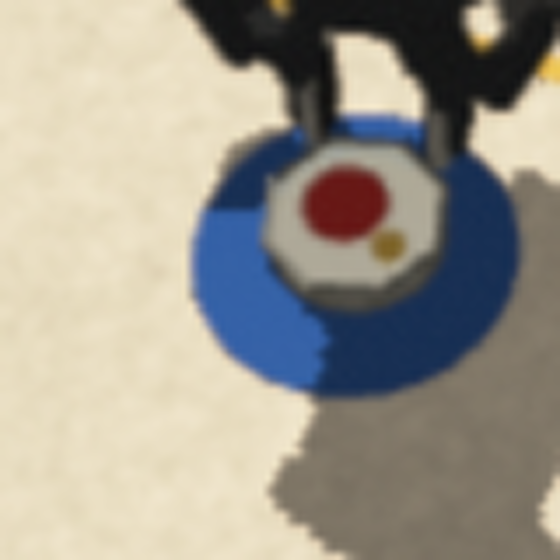

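Run:
```python
from h import *
c={k:(x if x.ndim else float(x)) for k,x in dict(np.load("side0.npz")).items()}
d=ray(c,180+355/7,250+215/7,.014);s=ray(c,180+357/7,250+257/7,0);print(d,s);e=(s-d)[:2]
print("along push",e@[-.224,.975],"along tool z",e@[.975,.224])
```

```text
[0.63305013 0.15697194 0.014     ] [0.62977038 0.16373121 0.        ]
along push 0.007324947075318462 along tool z -0.001683683712933716
```

Another 7 mm. Then I'll back off and rise.

step_arm(
  targets=[0,0.003,0,0,0,0,150,0,0.006,0,0,0,0,150,0,0.0085,0,0,0,0,150,0,0.0085,0,0,0,0,150,0,0.002,0,0,0,0,150,0,-0.02,0,0,0,0,150,-0.02,-0.035,0,0,0,0,150,-0.07,-0.04,0,0,0,0,150,-0.13,-0.04,0,0,0,0,150,-0.19,-0.04,0,0,0,0,150,-0.24,-0.04,0,0,0,0,150,-0.24,-0.04,0,0,0,0,150],
)

```text
time: 7.62
tool_pos: [0.6574, 0.0759, 0.2654]
tcp_rot: [-0.175, 1.55, 0.174]
wrist_force: [-0.5, 0.0, 0.3]
width: 0.414
```

Run:
```python
from h import *
from workcell import bot
S=bot.read_state();print(S["tool_pos"],S["wrist_force"],S["width"],S["q"])
c=bot.read_camera("side"); crop(c,160,130,360,330,3,"pics/s4.png");measure(c,"side")
crop(c,180,250,260,330,7,"pics/s5.png")
c=bot.read_camera("top"); crop(c,160,140,340,280,4,"pics/t4.png")
```

```text
[0.65741872 0.0759474  0.26544475] [-0.54195265  0.04590894  0.25105269] 0.4136441942057111 [ 7.74517793e-02  2.17645477e-01  1.61808665e+00 -1.47179515e-04
  1.29193334e+00 -1.45679504e-01]
side spot [0.6316 0.1632 0.    ]
side yellow rect ((616.4500732421875, -0.31764984130859375), (216.4344024658203, 147.6178741455078), 6.886410236358643) 541
side green ztop 0.15950305035034953 rect ((515.7409057617188, -16.983409881591797), (33.3405876159668, 82.00373840332031), 5.013443946838379) 403 all z [0.00674533 0.1376254 ]
```

View pics/s4.png

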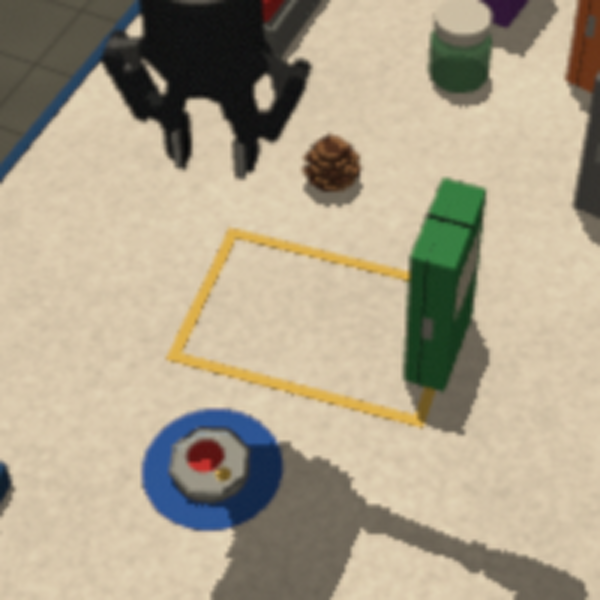

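View pics/t4.png

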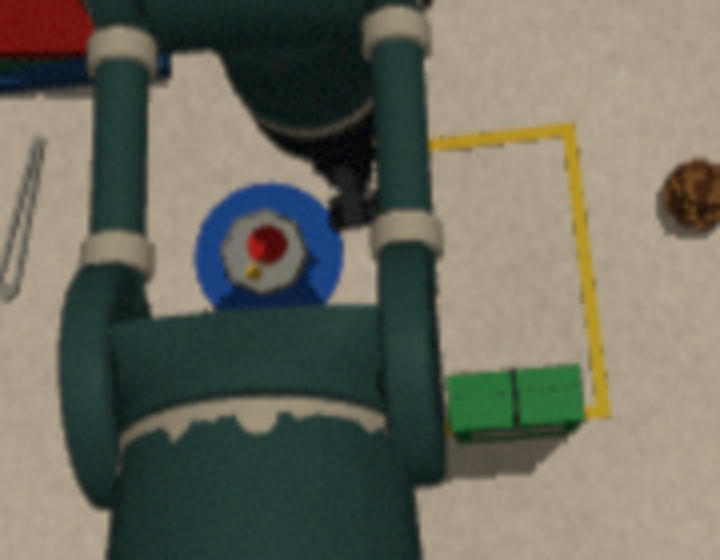

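View pics/s5.png

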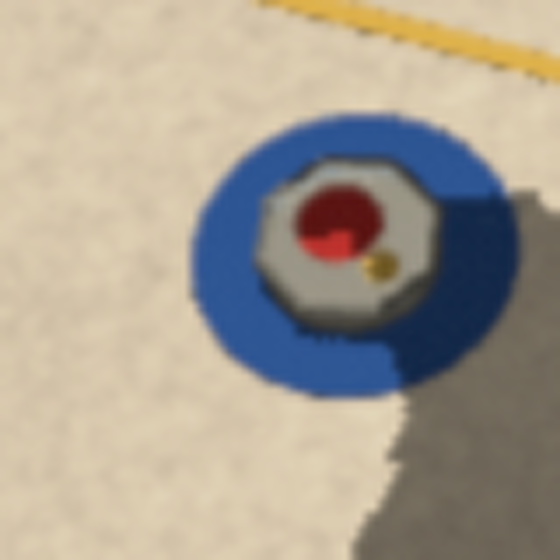

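The dish sits well inside the spot, at crop (350,240) against the spot's (357,257), with blue showing all around it. Next I'll move behind the case's label face, staying high and turning the jaws across the case.

step_arm(
  targets=[0,-0.05,-0.238,97.6,0,0,150,0,-0.05,-0.238,97.6,0,0,150,0,-0.05,-0.238,97.6,0,0,150,0,-0.05,-0.238,97.6,0,0,150,0,-0.05,-0.238,97.6,0,0,150,0,-0.05,-0.238,97.6,0,0,150,0,-0.05,-0.238,97.6,0,0,150,0,-0.05,-0.238,97.6,0,0,150,0,-0.05,-0.238,97.6,0,0,150,0,-0.05,-0.238,97.6,0,0,150,0,-0.05,-0.238,97.6,0,0,150,0,-0.05,-0.238,97.6,0,0,150,0,-0.05,-0.238,97.6,0,0,150],
)

```text
time: 9.35
tool_pos: [0.4327, -0.0247, 0.2562]
tcp_rot: [1.141, 1.252, -1.141]
wrist_force: [0.5, -0.3, 0.1]
width: 0.411
```

Run:
```python
from h import *
from workcell import bot
S=bot.read_state();print(S["tool_pos"],S["wrist_force"],S["q"],cv2.Rodrigues(S["tcp_rot"])[0].round(3))
c=bot.read_camera("side"); crop(c,230,20,430,270,2.4,"pics/s6.png")
```

```text
[ 0.43265148 -0.0246835   0.25620383] [ 0.53127447 -0.29791959  0.05969599] [-1.14435721e-01 -2.18088555e-01  2.07063293e+00 -5.95378901e-05
  1.28924879e+00  1.36364646e+00] [[-0.     0.996  0.093]
 [-0.     0.093 -0.996]
 [-1.    -0.     0.   ]]
```

View pics/s6.png

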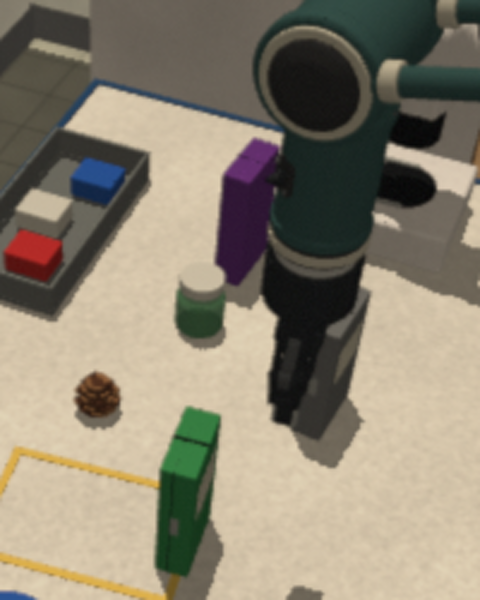

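step_arm(
  targets=[0.04,0,0.001,0,0,0,150,0.09,0,0.002,0,0,0,150,0.114,0,0.002,0,0,0,150,0.114,0.01,0.002,0,0,0,150,0.114,0.022,0.002,0,0,0,150,0.114,0.034,0.002,0,0,0,150,0.114,0.042,0.002,0,0,0,150,0.114,0.048,0.002,0,0,0,150,0.114,0.053,0.002,0,0,0,150,0.114,0.057,0.002,0,0,0,150,0.114,0.061,0.002,0,0,0,150,0.114,0.065,0.002,0,0,0,150,0.114,0.069,0.002,0,0,0,150,0.114,0.069,0.002,0,0,0,150],
)

```text
time: 11.15
tool_pos: [0.5019, -0.0203, 0.1423]
tcp_rot: [1.141, 1.251, -1.141]
wrist_force: [0.4, 0.2, -0.6]
width: 0.413
```

Run:
```python
from h import *
from workcell import bot
S=bot.read_state();print(S["tool_pos"],S["wrist_force"])
c=bot.read_camera("side"); crop(c,200,120,380,300,4,"pics/s7.png")
```

```text
[ 0.50193671 -0.02032682  0.14229616] [ 0.44937112  0.22139734 -0.5727916 ]
```

View pics/s7.png

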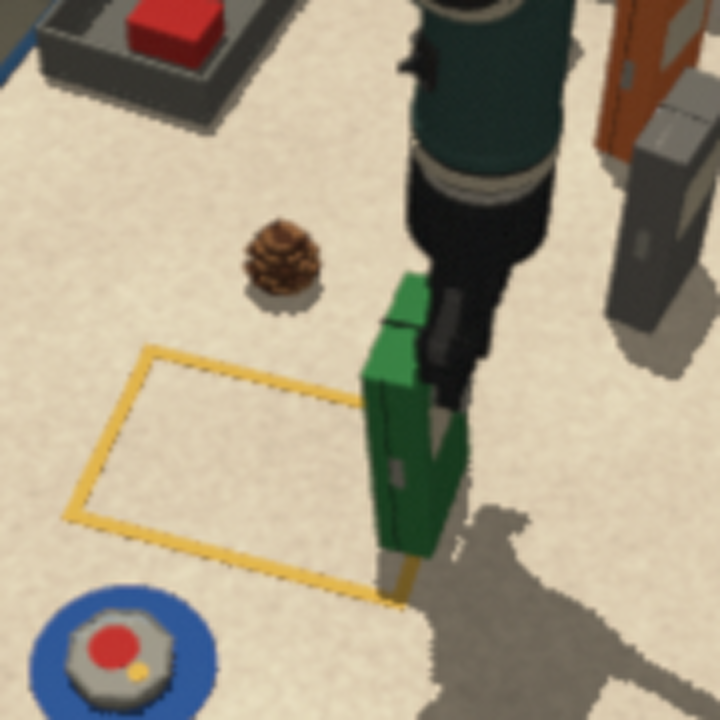

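The case is tipping about its front lower edge, and its foot has not slid. I'll keep pushing at the same pace.

step_arm(
  targets=[0,0.004,0,0,0,0,150,0,0.008,0,0,0,0,150,0,0.012,0,0,0,0,150,0,0.016,0,0,0,0,150,0,0.02,0,0,0,0,150,0,0.024,0,0,0,0,150,0,0.028,0,0,0,0,150,0,0.032,0,0,0,0,150,0,0.034,0,0,0,0,150,0,0.034,0,0,0,0,150,0,0.034,0,0,0,0,150,0,0.034,0,0,0,0,150,0,0.034,0,0,0,0,150],
)

```text
time: 12.82
tool_pos: [0.5354, -0.0172, 0.1423]
tcp_rot: [1.141, 1.251, -1.141]
wrist_force: [-0.0, -0.0, 0.5]
width: 0.408
```

Run:
```python
from h import *
from workcell import bot
S=bot.read_state();print(S["tool_pos"],S["wrist_force"])
c=bot.read_camera("side"); crop(c,200,120,380,300,4,"pics/s8.png")
```

```text
[ 0.53537245 -0.01723269  0.14229669] [-0.00995357 -0.04613752  0.52119421]
```

View pics/s8.png

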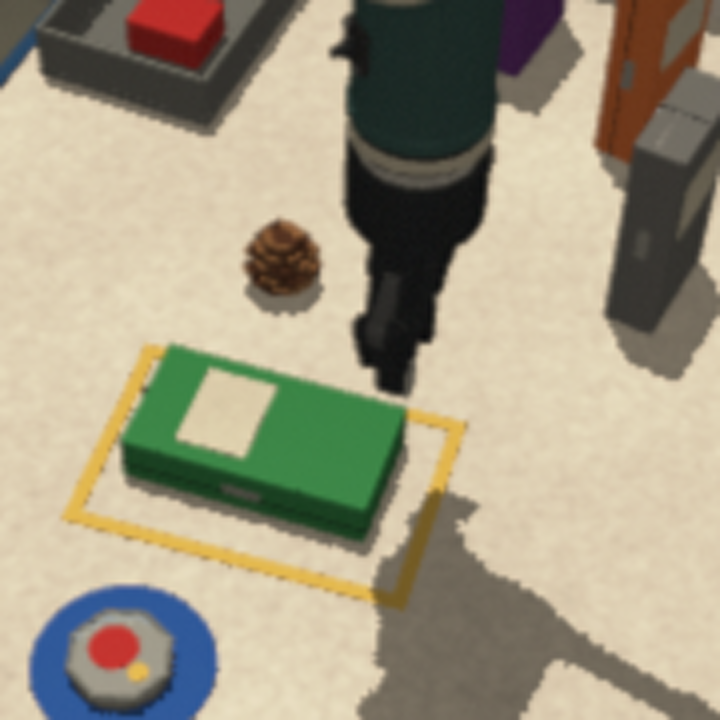

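step_arm(
  targets=[-0.04,-0.03,0,0,0,0,150,-0.09,-0.08,0,0,0,0,150,-0.12,-0.12,0,0,0,0,150,-0.12,-0.12,0,0,0,0,150,-0.12,-0.12,0,0,0,0,150,-0.12,-0.12,0,0,0,0,150],
)

```text
time: 13.62
tool_pos: [0.4159, -0.0281, 0.2608]
tcp_rot: [1.14, 1.253, -1.143]
wrist_force: [0.2, -0.1, -0.5]
width: 0.409
```

Run:
```python
from h import *
from workcell import bot
S=bot.read_state();print(S["time"],S["tool_pos"],S["wrist_force"])
c=bot.read_camera("side"); crop(c,190,190,330,330,5,"pics/s9.png"); measure(c,"side")
t=bot.read_camera("top"); measure(t,"top"); cv2.imwrite("pics/t9.png",cv2.resize(t["frame"][:,:,::-1],(784,588)))
```

```text
13.625 [ 0.41589044 -0.02810307  0.26084394] [ 0.18551403 -0.0650764  -0.53636996]
side spot [0.6315 0.1632 0.    ]
side yellow rect ((615.67236328125, 0.0702667236328125), (217.9335479736328, 147.07395935058594), 6.9158101081848145) 593
side green ztop 0.036670246437916894 rect ((620.7379150390625, -7.185920715332031), (156.47683715820312, 83.24153137207031), 4.977877616882324) 1121 all z [0.00308345 0.03246794]
top spot [0.6358 0.1586 0.    ]
top yellow rect ((619.2339477539062, -4.259513854980469), (219.52206420898438, 149.83663940429688), 6.864663124084473) 775
top green ztop 0.039514389918409 rect ((623.3637084960938, -11.388614654541016), (157.59657287597656, 81.84548950195312), 5.211236476898193) 970 all z [0.03071315 0.03550324]
```

View pics/s9.png

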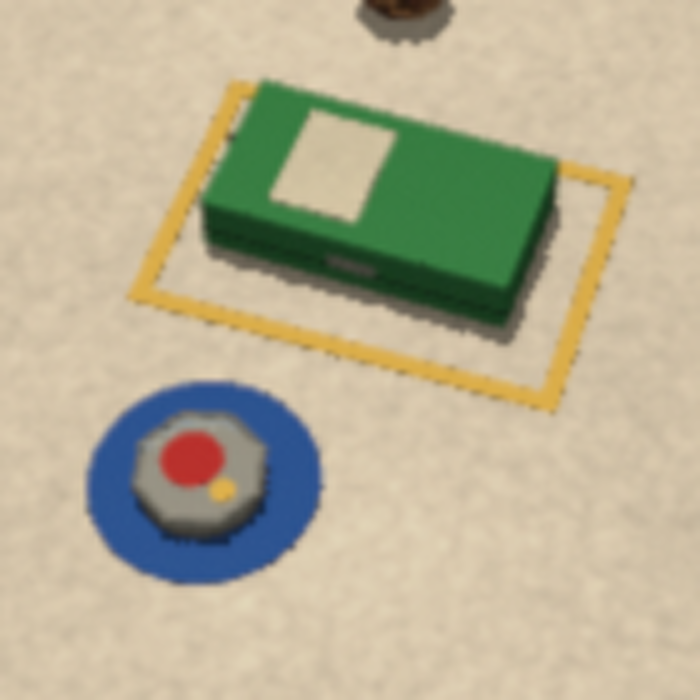

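View pics/t9.png

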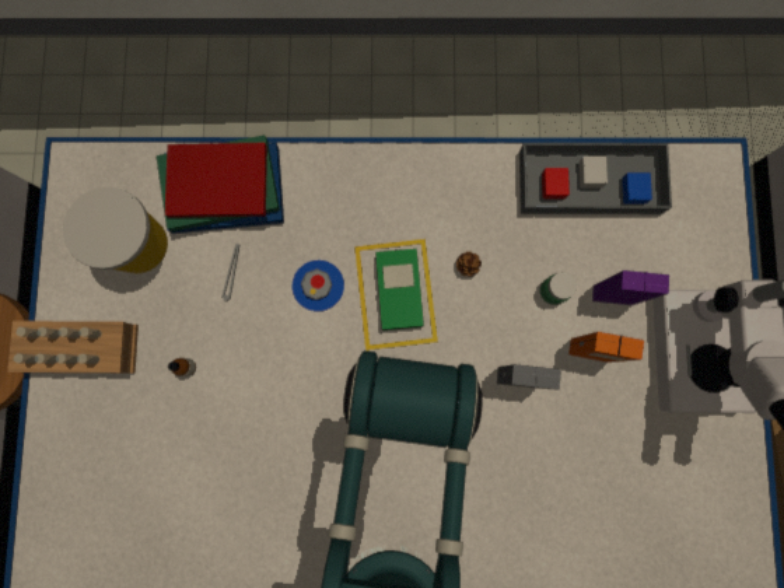

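The case lies flat with its label up, inside the tape. It is about 4 mm ahead of the bay centre and 7–8 mm to the side of it, with clearance all round. The dish is within the spot and the other things look unmoved, with the arm clear.

```bash
python3 -c "
from workcell import bot
print(bot.finish_job())"
```

```text
the job is handed in; nothing more can be done
None
```

Both pushes worked and the job is handed in, at about 13.7 s of the 54 s allowed. I pushed the petri dish along the table onto the blue spot with two fingertips. Then I tipped the green case by pushing high on its label face.

**Last checks:**
- **Dish:** it sits wholly on the spot, a few mm off centre, with blue visible all round.
- **Green case:** it lies flat with the label up. Its top is 37–40 mm above the table, against 36 mm expected. It is about 4 mm forward of the bay centre and 7–8 mm to the side, turned about 2° from the bay, and inside the tape on all sides.
- **Everything else:** the orange case is still standing, and the cone, jar, dropper and forceps look unmoved. I compared these by eye in the pictures and did not measure them again.
- **Forces:** wrist readings stayed under about 1.5 N at the end of each move.

**Disagreement:** the two cameras differed by 3–6 mm in absolute position, so I used their mean to aim and same-camera offsets for the final checks. No check failed.

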